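# Weigh down a mended picture strip to dry

### The job

Weigh down the mended picture strip on the pine board: lay the wooden pressing block flat on the middle of the board, lengthwise along it, and stand the steel weight on the centre of the block. Then, on the board's lengthwise middle line, lay the small tape roll flat halfway between the block and the board's end with the dark strip, and stand the jar upright halfway between the block and the plain end. Set things down rather than drop them, never let the steel weight touch the board or the picture itself, and leave the big tape roll and the amber bottle where they are.

Things in the scene. Friction and masses are not known exactly. Their poses are not given: they have to be found in the camera images.
- board: Pine board 270 x 110 mm, 18 mm thick, fixed to the table, with a row of five small pictures on a strip of paper along its middle; at any yaw. A dark wood strip 18 mm wide crosses one end, flush with the top. Origin: centre of the underside; x runs lengthwise towards the end with the dark strip, y across, z up; the ends are at x = -135 and +135 mm, the top at z = 18 mm.
- block: Loose plain brown wooden pressing block 90 x 60 x 22 mm (length along its x, width along y), 0.1 to 0.15 kg. Starts flat on the table at any yaw. Origin: centre of the underside, z up.
- weight: Loose steel weight, a cylinder 46 mm in diameter and 36 mm high with a narrow neck and a 24 mm knob on top, 57 mm high in all, 0.4 to 0.63 kg. Starts upright on the table. Origin: centre of the underside, z up.
- roll: Loose small roll of white tape, 64 mm outside diameter, 38 mm hole, 30 mm high, 0.04 to 0.06 kg, lying flat on the table. Origin: centre of the underside, z along its axis, up.
- jar: Loose squat closed glass jar with a white lid, 52 mm in diameter at its widest, 55 mm high, 0.13 to 0.2 kg. Starts upright on the table. Origin: centre of the underside, z up.
- big_roll: Bystander, loose: big roll of white tape lying flat, 100 mm outside diameter, 76 mm hole, 45 mm high. Origin: centre of the underside.
- bottle: Bystander, loose: slim amber bottle, 44 mm in diameter, 120 mm high. Origin: centre of the underside.
Things that resemble listed ones, but are neither listed nor needed, are in the scene too. Leave any red look-alike of the jar alone. Several things look just like the block: the one meant starts farthest from the robot's base.

How it is judged:
At the end, for the whole second after the job is handed in: Block flat at the board's middle (10 mm, 0.15 rad along it), weight upright at the block's centre (10 mm), roll flat and jar upright on the board's middle line 90 mm from its middle (15 mm), roll towards the dark strip, jar towards the plain end; heights within 4 mm, all released and at rest (x of block in the frame of board between -0.01 and 0.01 m and y of block in the frame of board between -0.01 and 0.01 m and z of block in the frame of board between 0.014 and 0.022 m and angle between the x axis of block and the x axis of board, either way round below 0.15 rad and x of weight in the frame of block between -0.01 and 0.01 m and y of weight in the frame of block between -0.01 and 0.01 m and z of weight in the frame of block between 0.018 and 0.026 m and x of roll in the frame of board between 0.075 and 0.105 m and y of roll in the frame of board between -0.015 and 0.015 m and z of roll in the frame of board between 0.014 and 0.022 m and x of jar in the frame of board between -0.105 and -0.075 m and y of jar in the frame of board between -0.015 and 0.015 m and z of jar in the frame of board between 0.014 and 0.022 m and angle between each of block, weight, roll, jar's own z axis and vertical below 0.1 rad and linear speed of each of block, weight, roll, jar below 0.02 m/s); the robot touches nothing.
It fails at once if The steel weight touches the board or the picture itself (contact force between weight and board above 0.5 N).
It fails at once if One of the four things is dropped or knocked: it moves faster than 0.5 m/s while the fingers do not touch it (a fall of about 13 mm) ((linear speed of block above 0.5 m/s and contact force between the fingers and block below 0.05 N) or (linear speed of weight above 0.5 m/s and contact force between the fingers and weight below 0.05 N) or (linear speed of roll above 0.5 m/s and contact force between the fingers and roll below 0.05 N) or (linear speed of jar above 0.5 m/s and contact force between the fingers and jar below 0.05 N)).
It fails at once if The big tape roll or the bottle is moved by more than 30 mm or tipped by more than 0.5 rad (distance of any of big_roll, bottle from where it was at the start of the episode above 0.03 m or angle between any of big_roll, bottle's own z axis and vertical above 0.5 rad).
It also fails if it takes over 109 s, if anything falls off the work surface, if the arm or the gripper's body presses on something with over 40 N, if the wrist force passes 120 N, or if a joint passes its speed limit or range.

### The arm

A 6-joint arm with a two-finger parallel gripper is mounted at the origin on the work surface. World frame = base frame: x ahead of the robot, y to its left, z up, the work surface at z = 0. Lengths are in m, angles in rad, forces in N, time in s.
With the tool pointing down it reaches from about 0.3 to 0.775 m from the base axis. Payload 14.6 kg.
Tool frame: the origin (TCP) lies at the very end of the fingers, on their centre line; the grasp point (between the pads) lies 19 mm behind it (hold_point_z is the distance from the TCP to the grasp point, in m); z points along the fingers, y is the line along which they close (so a half turn about z gives the same grasp; the last joint's range is limited). The gripper opens to 94 mm and grips with 3 to 60 N. Pads are 16 mm wide; open, the fingers measure 119 mm over their backs; the gripper's body (75 mm by 177 mm) begins 78 mm behind the grasp point.
Start: joints at [-1.193, 0.3, 1.521, -0, 1.321, -0.067], TCP at [0.237, -0.496, 0.173] pointing down, gripper open.
Joint ranges: [-3.03, 3.03], [-0.79, 2.21], [0.23, 2.52], [-1.04, 4.18], [0, 3.07], [-2.55, 2.55]. Speed limits (rad/s): [2.22, 2.22, 2.57, 3.14, 3.14, 3.14].

### API

Orientations are given as a rotation vector (axis times angle).
In Python, from cell import read_state, capture, job_done, hold_point_z gives the robot as it stands.
- The arm moves only by the tool carry_out, never from a script. Its argument "series" is a list that holds one entry, the list of rows, each a list of 4 numbers: the shift along the world's x, y, z in m, then the turn about the world's z in rad. A call has 1 to 10 rows; each row shifts and turns the commanded pose from where the row before left it; what a row does not reach is not made up. A row lasts 1/8 s, in which the tool goes at most 62.5 mm and 10.7 degrees, less where a joint would pass 70% of its speed; a pose out of reach is approached as far as the arm can. A call with a gripper value outside its range is refused whole. "grip" is the closure, from -1 (fully open) to 1 (shut), set as the call begins (left out, the last holds). The fingers move at their own pace and stop on an object; "squeeze" is the grip in N (left out, the last holds). Time passes only in rows, so rows that do not move let the fingers close. It gives the time, the measured TCP pose, the force, the opening and the grip force at its end, in the units of the state.
- read_state(): the state, without advancing time (a new reading comes with each control period).
- capture(name): name is "scene" or "side" or "wrist"; returns a dict with "pixels" (420x560x3 uint8, blue, green, red), "range_z" (420x560 float32, m along the optical axis (not along the pixel's ray), 0 where there is no reading), "K" (3x3 intrinsics, pixels), "origin" and "rotation" of the camera in the world. Camera axes: x right, y up, looking along -z (the intrinsics and any distortion apply to the point x, -y, -z); pixel columns grow to the right and rows downward; lengths in m; the calibration is good to about 2 mm. A picture is of the moment at which its call begins.
- job_done(): hands the job in; it is judged then, once.
The state is a dict: "clock": time; "q": joint angles; "joint_velocities": joint speeds; "effort": joint torques, N m; "tool_pos": TCP position; "tcp_rot": TCP orientation; "force": force on the tool from outside, world axes, zero at the start; "moment": the same for the moment, N m; "gripper_width": opening from 0.0 (shut) to 1.0 (fully open); "grip_force": force on a finger pad.
Only numpy, scipy, OpenCV 4.12 (cv2) and the standard library are available. Lean on these libraries where they do the work, as an engineer would, in place of code of your own. Each camera call takes 0.05 s, during which the arm holds its last target. There are 200 camera calls.

## Working session

There is one attempt and no reset: what is moved stays moved. The work goes in short steps, Python scripts to look and compute and a tool call to move; the robot and the scene stay as the last step left them, time stands still between calls to the robot, and variables do not carry over. Pictures are saved under pics/ and viewed, at most 17 in all, crops included, and the job is handed in when it is done.

Besides the shell and the picture viewer there is one more tool, called after ">>>" by a JSON object that holds its "api" and its "payload", one argument or row to a line. carry_out: Moves the arm, as the interface text tells. Its arguments: {"type":"object","properties":{"series":{"type":"array"},"grip":{"type":"number"},"squeeze":{"type":"number"}},"required":["series"]}

```bash
mkdir -p pics; cat > h.py <<'E'
import numpy as np, cv2
from cell import *
def cap(n):
    c=capture(n); return c
def save(c,f): cv2.imwrite('pics/'+f,c["pixels"])
def cloud(c):
    K=np.array(c["K"]);z=c["range_z"];v,u=np.mgrid[:z.shape[0],:z.shape[1]]
    p=np.stack([(u-K[0,2])/K[0,0]*z,-(v-K[1,2])/K[1,1]*z,-z],-1)
    return p@np.array(c["rotation"]).T+np.array(c["origin"])
def ray(c,uv,h):
    K=np.array(c["K"]);uv=np.atleast_2d(np.asarray(uv,float))
    d=np.stack([(uv[:,0]-K[0,2])/K[0,0],-(uv[:,1]-K[1,2])/K[1,1],-np.ones(len(uv))],-1)@np.array(c["rotation"]).T
    o=np.array(c["origin"]);return o+d*((h-o[2])/d[:,2])[:,None]
E
python3 - <<'E'
from h import *
import pickle
for n in("scene","side"):
    c=cap(n);save(c,n+"0.png");pickle.dump(c,open(n+"0.pkl","wb"));print(n,c["origin"],np.round(c["rotation"],3).tolist(),c["K"],[k for k in c])
print(read_state(),hold_point_z)
E
```

```text
scene [ 1.09386705 -0.33875     0.57869313] [0.821, 0.439, 0.949] [[397.74142129   0.         284.62241768]
 [  0.         397.74142129 211.70708849]
 [  0.           0.           1.        ]] ['pixels', 'range_z', 'K', 'origin', 'rotation']
side [ 0.34725933 -0.56130473  0.75733257] [0.697, -0.125, -0.333] [[413.65756028   0.         286.64383292]
 [  0.         413.65756028 211.26392831]
 [  0.           0.           1.        ]] ['pixels', 'range_z', 'K', 'origin', 'rotation']
{'clock': 0.1, 'q': array([-1.19257960e+00,  3.00429781e-01,  1.52151393e+00, -1.00789230e-05,
        1.32068984e+00, -6.66093867e-02]), 'joint_velocities': array([ 0.00165779,  0.00021017, -0.00093729, -0.00268413,  0.00083126,
        0.00115902]), 'effort': array([ 1.59282823e-03, -5.32639575e+01, -3.53286088e+01,  7.09665706e-02,
        2.34897877e-02, -7.62841250e-05]), 'tool_pos': array([ 0.23655732, -0.49623463,  0.17253741]), 'tcp_rot': array([-3.06320661e+00, -6.92762044e-01,  2.68779779e-04]), 'force': array([0.69864386, 0.18783062, 0.18934602]), 'moment': array([-0.02839729, -0.060025  ,  0.04037464]), 'grip_force': 0.0, 'gripper_width': 1.002237797705196} 0.0188
```

View pics/scene0.png

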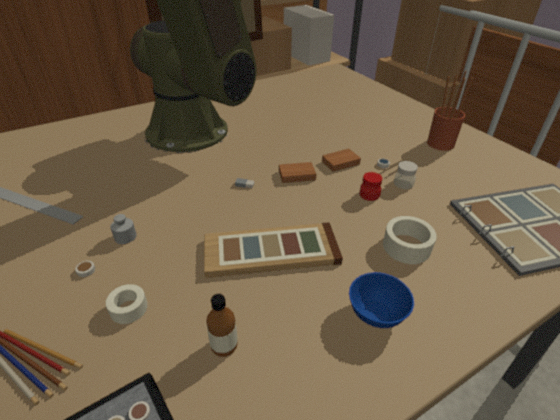

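View pics/side0.png

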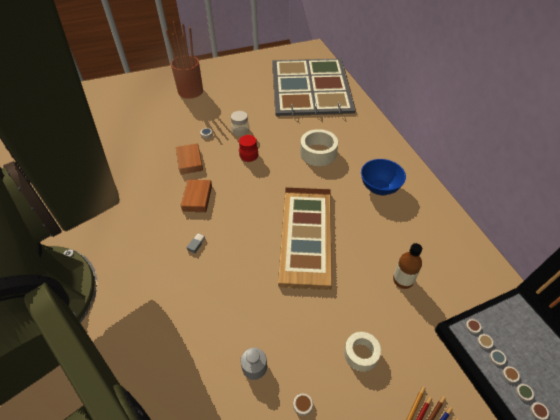

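The scene view shows two look-alike blocks at (297,172) and (341,160), the white-lidded jar at (406,175) and the red one at (371,186). It also shows the weight (123,230), small roll (126,304), board (270,250) with its dark strip at the right end (332,243), big roll (410,238) and bottle (222,330). The side view shows the same things: blocks (197,195) and (190,158), jar (240,122), weight (254,362), roll (362,352), board (306,238).

```bash
sed -i 's/np.array(c\["rotation"\])/cv2.Rodrigues(np.array(c["rotation"]))[0]/g' h.py
cat >> h.py <<'E'
def comps(c,lo=0.008,win=None,minpix=60):
    P=cloud(c);z=P[...,2];ok=(c["range_z"]>0)&(z>lo)&(z<0.2)&(P[...,0]>0.15)&(P[...,0]<0.9)&(abs(P[...,1])<0.9)
    n,l,s,ce=cv2.connectedComponentsWithStats(ok.astype(np.uint8),connectivity=4);out=[]
    for i in range(1,n):
        if s[i,4]<minpix: continue
        m=l==i;h=np.percentile(z[m],95);t=m&(z>h-0.004);hm=np.median(z[t])
        v,u=np.nonzero(t)
        W=ray(c,np.stack([u,v],-1),hm)[:,:2]
        (cx,cy),(w,d),a=cv2.minAreaRect((W*1000).astype(np.float32))
        r=np.radians(a+(0 if w>=d else 90));r=(r+np.pi/2)%np.pi-np.pi/2
        out.append((ce[i].round(),s[i,4],c["pixels"][m].mean(0).round(),round(hm*1000,1),(round(cx,1),round(cy,1)),(round(max(w,d),1),round(min(w,d),1)),round(r,3)))
    return out
E
python3 - <<'E'
from h import *
import pickle
for n in("scene","side"):
    c=pickle.load(open(n+"0.pkl","rb"));print(n)
    for o in comps(c): print("px",o[0],"n",o[1],"bgr",o[2],"h",o[3],"c",o[4],"size",o[5],"yaw",o[6])
    if n=="scene":
        im=cv2.resize(c["pixels"][130:220,260:440],None,fx=4,fy=4,interpolation=cv2.INTER_CUBIC);cv2.imwrite("pics/crop1.png",im)
E
```

```text
scene
px [447. 119.] n 1510 bgr [29. 45. 76.] h 187.0 c (453.1, 614.5) size (117.4, 61.5) yaw -1.032
px [229.  94.] n 676 bgr [25. 33. 34.] h 197.1 c (204.8, 59.6) size (163.2, 79.2) yaw 1.397
px [341. 158.] n 531 bgr [ 48.  77. 115.] h 22.3 c (387.6, 291.5) size (91.8, 63.1) yaw 1.487
px [383. 162.] n 79 bgr [ 95. 102. 102.] h 12.7 c (452.1, 386.7) size (33.8, 30.7) yaw -1.186
px [405. 174.] n 478 bgr [100. 116. 122.] h 55.3 c (549.7, 370.2) size (48.5, 46.5) yaw 0.165
px [297. 171.] n 591 bgr [ 49.  78. 116.] h 22.5 c (377.9, 154.9) size (89.0, 62.0) yaw 1.203
px [371. 185.] n 509 bgr [ 25.  29. 108.] h 55.3 c (540.7, 260.6) size (47.2, 44.0) yaw -0.963
px [244. 182.] n 106 bgr [107. 117. 120.] h 12.9 c (346.6, 18.1) size (45.7, 23.6) yaw 0.751
px [518. 223.] n 6133 bgr [104. 122. 130.] h 13.3 c (822.2, 506.9) size (304.4, 239.2) yaw 1.278
px [122. 228.] n 540 bgr [91. 97. 98.] h 55.7 c (390.2, -288.6) size (25.5, 23.1) yaw -0.539
px [409. 238.] n 1691 bgr [104. 122. 126.] h 44.9 c (720.4, 206.1) size (100.2, 98.4) yaw -1.257
px [270. 248.] n 5446 bgr [ 87. 113. 128.] h 18.8 c (586
[... 1415 characters left out ...]
(583.4, -44.3) size (272.1, 110.3) yaw 1.168
px [ 95. 213.] n 266 bgr [32. 50. 61.] h 197.5 c (192.1, 2.0) size (88.1, 4.5) yaw 0.371
px [195. 242.] n 170 bgr [122. 135. 141.] h 13.1 c (343.7, 18.0) size (44.6, 22.0) yaw 0.795
px [408. 267.] n 862 bgr [45. 68. 91.] h 120.7 c (730.9, -220.7) size (23.0, 19.6) yaw 0.843
px [506. 359.] n 10319 bgr [83. 88. 92.] h 40.2 c (819.4, -446.0) size (192.6, 152.1) yaw 1.567
px [362. 351.] n 888 bgr [146. 177. 188.] h 31.0 c (577.6, -332.2) size (62.8, 61.9) yaw 0.41
px [254. 363.] n 663 bgr [109. 118. 123.] h 56.8 c (385.7, -288.6) size (22.6, 22.3) yaw 1.265
px [302. 404.] n 333 bgr [ 85. 113. 143.] h 13.4 c (443.9, -378.4) size (32.2, 31.8) yaw -0.348
```

View pics/crop1.png

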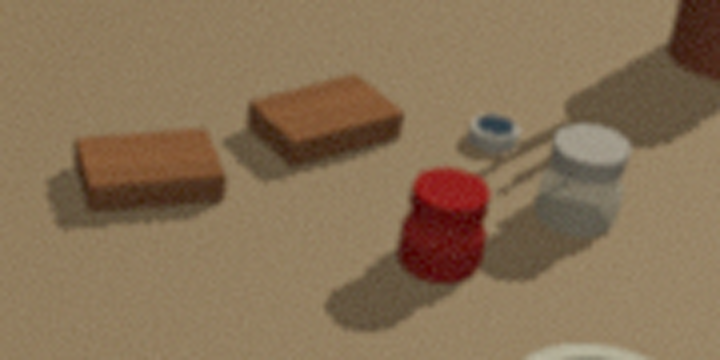

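Block candidates: A at scene (297,172), about 0.407 m from the base, and B at (341,160), about 0.484 m. The crop shows both as identical plain brown blocks, and B is farther, so B fits. The jar is the white-lidded clear one at (406,175), not the red one at (371,186). Next I check the unseen area under the gripper with the wrist camera.

```bash
python3 - <<'E'
from h import *
c=cap("wrist");save(c,"wrist0.png");print(c["origin"],c["rotation"])
E
```

```text
[ 0.31096277 -0.46142128  0.38370462] [-0.2498802   0.15920755 -1.11782954]
```

View pics/wrist0.png

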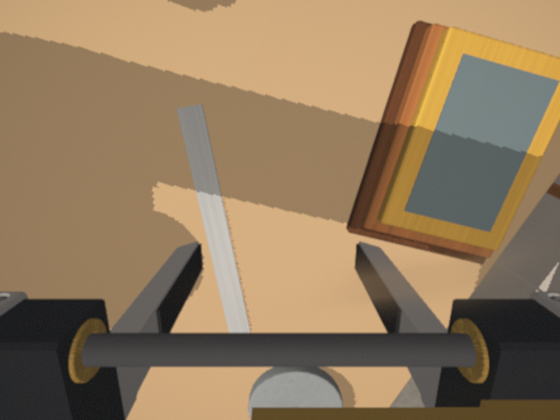

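The wrist view shows only a framed picture (450,140), a ruler (215,220) and a grey disc lid (295,395), so there is no further block. I'm moving over block B.

>>> {"api": "carry_out", "payload": {
  "series": [
    [[0.03, 0.049, 0.01, 0.065], [0.03, 0.049, 0.01, 0.065], [0.03, 0.049, 0, 0.065], [0.03, 0.049, 0, 0.065], [0.03, 0.049, 0, 0.065], [0, 0.049, 0, 0.065], [0, 0.049, 0, 0.065], [0, 0.049, 0, 0.065], [0, 0.049, 0, 0.065], [0, 0.049, 0, 0.065]]
  ],
  "grip": -1
}}

```text
clock: 1.4
tool_pos: [0.3863, -0.005, 0.1931]
tcp_rot: [2.681, 1.638, 0.0]
force: [1.2, -1.4, 0.3]
gripper_width: 1.0
grip_force: 0.0
```

>>> {"api": "carry_out", "payload": {
  "series": [
    [[0, 0.049, 0, 0.065], [0, 0.049, 0, 0.065], [0, 0.049, 0, 0.065], [0, 0.049, 0, 0.065], [0, 0.049, 0, 0.065], [0, 0.049, 0, 0.065], [0, 0.003, 0, 0], [0, 0, 0, 0]]
  ]
}}

```text
clock: 2.4
tool_pos: [0.3865, 0.2902, 0.1928]
tcp_rot: [-2.315, -2.124, 0.001]
force: [0.3, -0.6, -1.0]
gripper_width: 1.001
grip_force: 0.0
```

```bash
cat >> h.py <<'E'
def tool():
    s=read_state();R=cv2.Rodrigues(s["tcp_rot"])[0];y=R[:2,1]
    yaw=np.arctan2(y[1],y[0]);yaw=(yaw+np.pi/2)%np.pi-np.pi/2
    print("t",round(s["clock"],2),"tcp",s["tool_pos"].round(4),"closing yaw",round(yaw,3),"tilt",R[2,2].round(4),"w",round(s["gripper_width"],3),"gf",round(s["grip_force"],1),"F",s["force"].round(1),"q6",s["q"][5].round(2))
    return s
E
python3 - <<'E'
from h import *
tool()
c=cap("wrist");save(c,"wrist1.png")
for o in comps(c): print("px",o[0],"n",o[1],"bgr",o[2],"h",o[3],"c",o[4],"size",o[5],"yaw",o[6])
E
```

```text
t 2.4 tcp [0.3865 0.2902 0.1928] closing yaw -0.086 tilt -1.0 w 1.001 gf 0.0 F [ 0.3 -0.6 -1. ] q6 0.65
px [541.  40.] n 2695 bgr [101. 115. 125.] h 11.8 c (687.0, 425.7) size (87.3, 51.8) yaw -1.416
px [416. 104.] n 2347 bgr [142. 159. 172.] h 54.3 c (547.3, 372.4) size (46.0, 44.6) yaw -0.086
px [326.  97.] n 676 bgr [123. 124. 121.] h 11.6 c (452.5, 389.9) size (33.0, 31.6) yaw 1.539
px [277. 181.] n 3527 bgr [ 58. 100. 158.] h 21.3 c (386.1, 295.8) size (88.2, 59.5) yaw 1.485
px [406. 199.] n 1935 bgr [ 28.  33. 165.] h 54.3 c (539.8, 264.0) size (45.8, 44.9) yaw -0.086
px [529. 228.] n 3053 bgr [137. 161. 170.] h 44.0 c (694.4, 205.4) size (100.3, 52.0) yaw -1.416
px [279. 280.] n 2810 bgr [ 59.  99. 155.] h 21.3 c (377.4, 159.5) size (90.3, 59.5) yaw 1.186
px [441. 313.] n 297 bgr [46. 67. 97.] h 17.5 c (603.4, 88.4) size (45.9, 19.7) yaw -0.953
px [261. 370.] n 129 bgr [118. 122. 123.] h 11.6 c (338.7, 13.4) size (23.5, 20.8) yaw 0.793
px [401. 391.] n 1193 bgr [106. 139. 160.] h 17.5 c (551.0, -33.5) size (73.0, 68.0) yaw 1.486
```

View pics/wrist1.png

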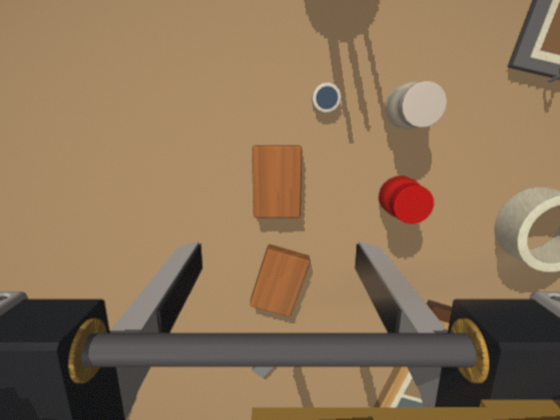

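The wrist view confirms block B at (277,181), with block A at (279,280), the clear jar at (416,104) and the red jar at (406,199). I'm descending onto B.

>>> {"api": "carry_out", "payload": {
  "series": [
    [[0, 0.003, -0.045, 0], [0, 0, -0.045, 0], [0, 0, -0.045, 0], [0, 0, -0.035, 0], [0, 0, -0.012, 0], [0, 0, -0.007, 0], [0, 0, 0, 0]]
  ]
}}

```text
clock: 3.32
tool_pos: [0.3871, 0.2935, 0.0048]
tcp_rot: [2.315, 2.123, 0.002]
force: [0.0, 0.1, 0.8]
gripper_width: 0.997
grip_force: 0.0
```

>>> {"api": "carry_out", "payload": {
  "series": [
    [[0, 0, 0, 0], [0, 0, 0, 0], [0, 0, 0, 0], [0, 0, 0, 0], [0, 0, 0, 0], [0, 0, 0, 0]]
  ],
  "grip": 1,
  "squeeze": 20
}}

```text
clock: 4.08
tool_pos: [0.3866, 0.2935, 0.004]
tcp_rot: [-2.315, -2.124, 0.0]
force: [-0.4, -0.5, 0.0]
gripper_width: 0.4
grip_force: 0.0
```

```bash
python3 -c "
from h import *
tool()"
```

```text
t 4.08 tcp [0.3866 0.2935 0.004 ] closing yaw -0.086 tilt -1.0 w 0.4 gf 0.0 F [-0.4 -0.5  0. ] q6 0.66
```

```bash
python3 - <<'E'
from h import *
tool()
c=cap("side");save(c,"side1.png")
for o in comps(c): 
    if o[4][1]>100:print("px",o[0],"n",o[1],"bgr",o[2],"h",o[3],"c",o[4],"size",o[5],"yaw",o[6])
w=cap("wrist");d=cap("scene")
cv2.imwrite("pics/trip.png",np.hstack([cv2.resize(c["pixels"][80:260,100:340],(400,300)),cv2.resize(d["pixels"][80:260,220:460],(400,300))]))
E
```

```text
t 4.08 tcp [0.3866 0.2935 0.004 ] closing yaw -0.086 tilt -1.0 w 0.4 gf 0.0 F [-0.4 -0.5  0. ] q6 0.66
px [195.  82.] n 337 bgr [28. 42. 76.] h 96.4 c (485.6, 601.1) size (62.1, 7.7) yaw 1.258
px [307.  89.] n 3479 bgr [103. 128. 144.] h 13.8 c (818.0, 508.4) size (304.2, 237.1) yaw 1.281
px [181. 125.] n 2555 bgr [54. 72. 94.] h 190.4 c (372.4, 276.3) size (58.5, 28.9) yaw -0.079
px [244. 136.] n 807 bgr [ 65.  78. 143.] h 55.4 c (541.5, 315.7) size (156.8, 44.5) yaw 1.507
px [206. 132.] n 84 bgr [114. 123. 128.] h 13.0 c (450.4, 388.5) size (31.6, 31.0) yaw -0.346
px [318. 147.] n 974 bgr [119. 146. 156.] h 45.3 c (717.6, 202.8) size (101.0, 95.5) yaw 1.2
px [196. 195.] n 791 bgr [ 37.  69. 119.] h 22.8 c (374.9, 154.2) size (89.5, 59.2) yaw 1.2
```

View pics/trip.png

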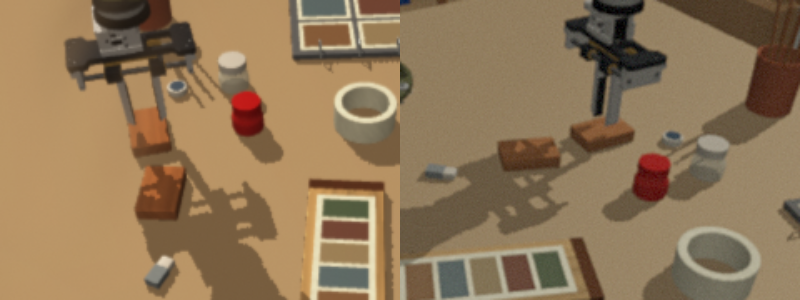

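The picture shows the fingers straddling block B (left half at (150,130), right half at (600,130)), with the block undisturbed. They may still be closing, so I'll wait a little.

>>> {"api": "carry_out", "payload": {
  "series": [
    [[0, 0, 0, 0], [0, 0, 0, 0], [0, 0, 0, 0], [0, 0, 0, 0]]
  ]
}}

```text
clock: 4.72
tool_pos: [0.3866, 0.2935, 0.0041]
tcp_rot: [-2.315, -2.124, 0.0]
force: [0.2, -0.4, 0.1]
gripper_width: 0.002
grip_force: 0.0
```

```bash
python3 - <<'E'
from h import *
tool()
c=cap("scene");cv2.imwrite("pics/sc2.png",cv2.resize(c["pixels"][80:200,250:410],(800,600),interpolation=cv2.INTER_CUBIC))
E
```

```text
t 4.72 tcp [0.3866 0.2935 0.0041] closing yaw -0.086 tilt -1.0 w 0.002 gf 0.0 F [ 0.2 -0.4  0.1] q6 0.66
```

View pics/sc2.png

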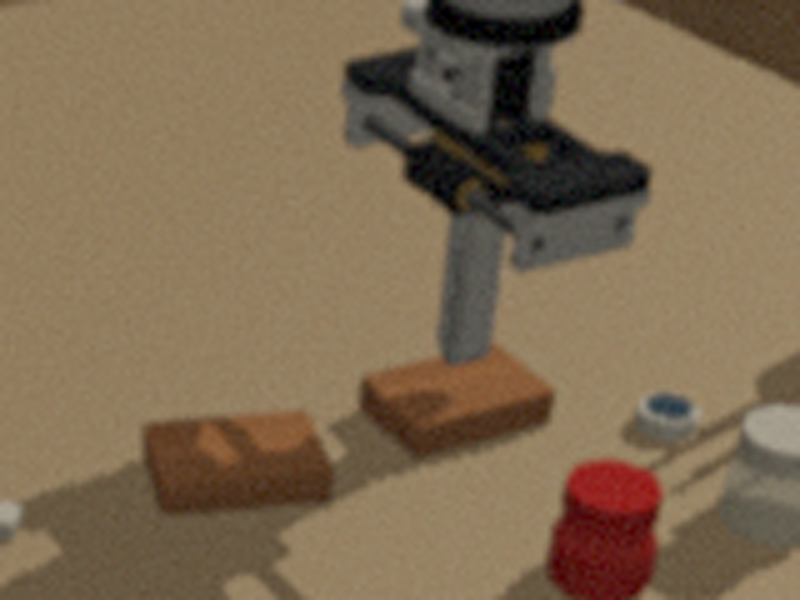

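The fingers have shut without catching the block; their tip at full-image pixel (343,151) ends at the far edge of the block's top. I'll measure where the tip really is.

```bash
python3 - <<'E'
from h import *
for n in("scene","side"):
    c=cap(n);P=cloud(c)
    if n=="scene":
        for v in range(120,166,4): print(v,(P[v,343]*1000).round(0),c["pixels"][v,343])
    m=(P[...,2]>0.03)&(P[...,2]<0.09)&(np.hypot(P[...,0]-.386,P[...,1]-.293)<.05)
    for a,b in((.026,.035),(.035,.045),(.045,.06),(.06,.075),(.075,.09)):
        k=(P[...,2]>a)&(P[...,2]<b)&(np.hypot(P[...,0]-.386,P[...,1]-.293)<.06);print(n,a,k.sum(),(P[k]*1000).mean(0).round(1) if k.any() else '')
    for o in comps(c):
        if abs(o[4][0]-386)<30 and abs(o[4][1]-290)<40: print(o)
w=cap("wrist")
for o in comps(w):print(o)
E
```

```text
120 [411. 264. 146.] [38 51 61]
124 [387. 286. 120.] [78 84 85]
128 [391. 284. 111.] [80 83 85]
132 [392. 285. 100.] [78 81 84]
136 [395. 284.  90.] [78 88 90]
140 [399. 282.  81.] [77 82 82]
144 [399. 284.  68.] [83 88 91]
148 [397. 287.  55.] [83 91 93]
152 [372. 312.  23.] [ 66  84 109]
156 [388. 298.  23.] [ 54  92 139]
160 [404. 286.  22.] [ 57  91 137]
164 [414. 279.  17.] [29 44 74]
scene 0.026 0 
scene 0.035 11 [388.  287.   41.2]
scene 0.045 54 [391.1 287.7  52.5]
scene 0.06 59 [392.9 288.6  67.7]
scene 0.075 56 [392.5 287.8  82.9]
(array([346., 124.]), np.int32(2380), array([52., 63., 73.]), np.float64(191.8), (383.2, 281.1), (79.8, 70.0), np.float64(0.564))
side 0.026 6 [386.3 279.2  26.6]
side 0.035 13 [384.6 285.2  41.8]
side 0.045 45 [385.4 284.9  52.7]
side 0.06 48 [385.1 284.6  67.9]
side 0.075 49 [386.2 285.1  82.7]
(array([181., 125.]), np.int32(2509), array([54., 71., 93.]), np.float64(190.0), (373.3, 277.0), (58.0, 30.3), np.float64(-0.125))
(array([526., 100.]), np.int32(5952), array([105., 120., 128.]), np.float64(53.6), (526.1, 369.2), (34.0, 8.9), np.float64(-1.416))
(array([371.,  83.]), np.int32(2592), array([124., 123., 120.]), np.float64(11.7), (452.1, 389.7), (32.9, 32.7), np.float64(0.01))
(array([298., 329.]), np.int32(63743), array([62., 74., 98.]), np.float64(157.4), (373.9, 319.5), (82.3, 22.3), np.float64(-0.085))
```

Both depth views put the finger tip at z ≈ 41 mm while the state reports 4 mm, so true tip height is about the reported z plus 37 mm (xy agrees). I'll open and go down by the measured gap.

>>> {"api": "carry_out", "payload": {
  "series": [
    [[0, 0, 0, 0], [0, 0, 0, 0], [0, 0, 0, 0], [0, 0, 0, 0], [0, 0, 0, 0], [0, 0, 0, 0], [0, 0, 0, 0], [0, 0, 0, 0], [0, 0, 0, 0], [0, 0, 0, 0]]
  ],
  "grip": -1
}}

```text
clock: 6.18
tool_pos: [0.3867, 0.2935, 0.004]
tcp_rot: [2.315, 2.124, 0.0]
force: [-0.3, 0.0, 0.4]
gripper_width: 0.991
grip_force: 0.0
```

>>> {"api": "carry_out", "payload": {
  "series": [
    [[0, 0, -0.01, 0], [0, 0, -0.01, 0], [0, 0, -0.005, 0], [0, 0, 0, 0]]
  ]
}}

```text
clock: 6.68
tool_pos: [0.3864, 0.2934, -0.0215]
tcp_rot: [-2.315, -2.124, 0.001]
force: [-0.6, -0.2, 1.2]
gripper_width: 1.0
grip_force: 0.0
```

```bash
cat >> h.py <<'E'
def tip(c,bx,by,lo=.026,hi=.1,r=.08,back=.03):
    "finger pixels per mm of height -> tip height"
    P=cloud(c);g=c["pixels"].astype(int);grey=(g.max(-1)-g.min(-1))<30
    near=(np.hypot(P[...,0]-bx,P[...,1]-by)<r)&(P[...,2]<hi)&(P[...,2]>.006)&grey
    z=P[near][:,2]*1000;h,e=np.histogram(z,np.arange(0,hi*1000,4));return h
E
python3 - <<'E'
from h import *
tool()
for n in("scene","side"):
    c=cap(n);print(n,tip(c,.3866,.2935,r=.065))
    if n=="scene": cv2.imwrite("pics/sc3.png",cv2.resize(c["pixels"][80:200,250:410],(640,480),interpolation=cv2.INTER_CUBIC))
E
```

```text
t 6.67 tcp [ 0.3864  0.2934 -0.0215] closing yaw -0.086 tilt -1.0 w 1.0 gf 0.0 F [-0.6 -0.2  1.2] q6 0.66
scene [ 0  0  1  5 12 19 16 22 21 16 21 18 21 19 25 20 20 19 20 22 26 19 21 12]
side [ 0  0  0  0  1  4  7  4  3  5  4  7  7  6  9  6 12 13 10 12 12 12 11 11]
```

View pics/sc3.png

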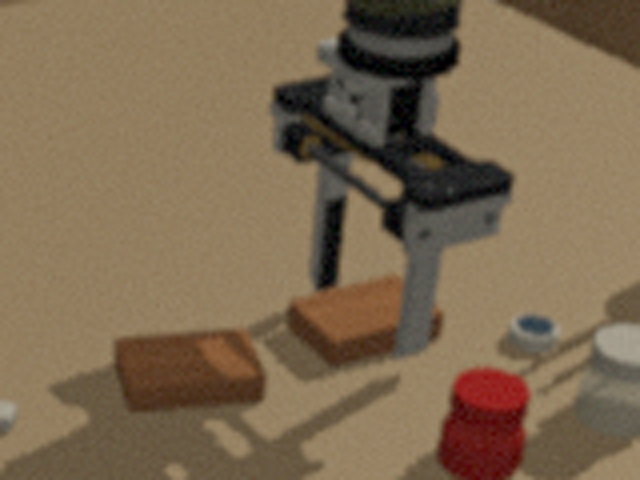

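The fingers now straddle block B, tips at (325,285) and (412,350) in the crop and z ≈ 16 mm, consistent with the 37.5 mm offset. I'll lower 12 mm and close.

>>> {"api": "carry_out", "payload": {
  "series": [
    [[0, 0, -0.007, 0], [0, 0, -0.005, 0], [0, 0, 0, 0]]
  ]
}}

```text
clock: 7.15
tool_pos: [0.3867, 0.2936, -0.0322]
tcp_rot: [2.315, 2.124, -0.0]
force: [-6.7, -4.1, 17.8]
gripper_width: 0.997
grip_force: 9.1
```

>>> {"api": "carry_out", "payload": {
  "series": [
    [[0, 0, 0, 0], [0, 0, 0, 0], [0, 0, 0, 0], [0, 0, 0, 0], [0, 0, 0, 0], [0, 0, 0, 0]]
  ],
  "grip": 1,
  "squeeze": 20
}}

```text
clock: 7.9
tool_pos: [0.3872, 0.2941, -0.0322]
tcp_rot: [2.315, 2.124, 0.003]
force: [-2.1, 0.3, 12.1]
gripper_width: 0.637
grip_force: 28.3
```

The tips touched the table at reported z ≈ -0.032, and the block is held at 60 mm width. I'm lifting and carrying it to the board.

>>> {"api": "carry_out", "payload": {
  "series": [
    [[0, 0, 0.01, 0], [0, 0, 0.03, 0], [0, 0, 0.04, 0], [0, 0, 0.03, 0], [0.02, -0.034, 0, -0.031], [0.02, -0.034, 0, -0.031], [0.02, -0.034, 0, -0.031], [0.02, -0.034, 0, -0.031], [0.02, -0.034, 0, -0.031], [0.02, -0.034, 0, -0.031]]
  ]
}}

```text
clock: 9.15
tool_pos: [0.507, 0.0883, 0.0771]
tcp_rot: [-2.503, -1.898, 0.0]
force: [-0.2, 0.5, -1.5]
gripper_width: 0.634
grip_force: 20.0
```

>>> {"api": "carry_out", "payload": {
  "series": [
    [[0.02, -0.034, 0, -0.031], [0.02, -0.034, 0, -0.031], [0.02, -0.034, 0, -0.031], [0.018, -0.032, 0, -0.031], [0, 0, -0.02, 0], [0, 0, -0.02, 0], [0, 0, 0, 0]]
  ]
}}

```text
clock: 10.02
tool_pos: [0.5836, -0.0445, 0.0358]
tcp_rot: [-2.614, -1.74, 0.004]
force: [0.5, -0.6, -1.5]
gripper_width: 0.639
grip_force: 20.0
```

```bash
python3 - <<'E'
from h import *
tool()
for n in("scene","side","wrist"):
    c=cap(n);P=cloud(c);g=c["pixels"].astype(int);z=P[...,2]
    # brown block: z between .04 and .11, brownish
    k=(z>.03)&(z<.12)&(np.hypot(P[...,0]-.585,P[...,1]+.044)<.08)&(g[...,2]-g[...,0]>40)
    k=cv2.morphologyEx(k.astype(np.uint8),cv2.MORPH_OPEN,np.ones((3,3)))>0
    h=np.percentile(z[k],95);t=k&(z>h-.005)
    v,u=np.nonzero(t);W=ray(c,np.stack([u,v],-1),np.median(z[t]))[:,:2]*1000
    print(n,k.sum(),"h",h.round(4),cv2.minAreaRect(W.astype(np.float32)))
    if n=="scene":cv2.imwrite("pics/sc4.png",cv2.resize(c["pixels"][130:290,180:380],(640,512),interpolation=cv2.INTER_CUBIC))
    if n=="wrist":
        save(c,"wrist4.png")
        for o in comps(c):print(o)
E
```

```text
t 10.03 tcp [ 0.5836 -0.0445  0.0358] closing yaw -0.396 tilt -1.0 w 0.639 gf 20.0 F [ 0.5 -0.6 -1.5] q6 0.26
scene 824 h 0.0916 ((586.2051391601562, -45.822933197021484), (88.96160125732422, 62.61989974975586), 67.46318054199219)
side 1059 h 0.0935 ((582.2802734375, -46.10346603393555), (91.98757934570312, 58.588043212890625), 67.44036102294922)
wrist 16074 h 0.0922 ((587.916015625, -39.98860168457031), (84.7455825805664, 58.99673843383789), 67.3393783569336)
(array([531.,  31.]), np.int32(1980), array([101.,  55.,  26.]), np.float64(49.0), (768.9, 17.3), (44.6, 8.2), np.float64(-1.186))
(array([280., 277.]), np.int32(101125), array([ 73.,  93., 112.]), np.float64(190.9), (598.1, -22.1), (110.1, 23.9), np.float64(-0.395))
```

View pics/sc4.png

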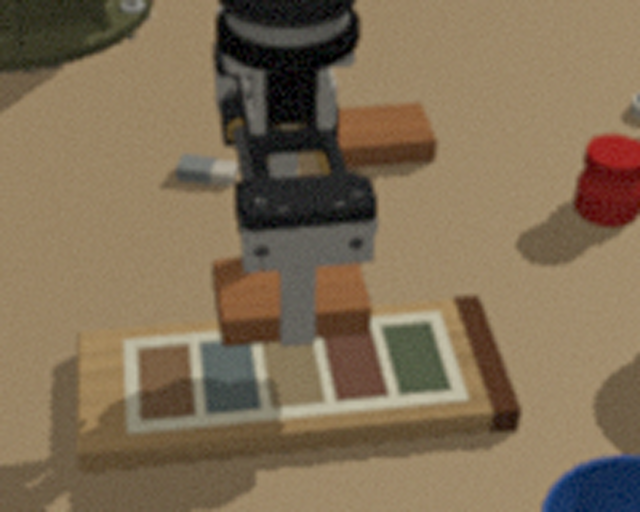

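The block hangs over the middle picture (crop (290,300)), aligned with the board and within 2 mm. I'm lowering it.

>>> {"api": "carry_out", "payload": {
  "series": [
    [[0.001, 0.002, -0.02, -0.005], [0, 0, -0.015, 0], [0, 0, -0.01, 0], [0, 0, -0.003, 0], [0, 0, -0.001, 0], [0, 0, -0.001, 0], [0, 0, 0, 0]]
  ]
}}

```text
clock: 11.05
tool_pos: [0.5858, -0.0425, -0.0127]
tcp_rot: [2.619, 1.734, 0.001]
force: [0.1, -0.1, -1.3]
gripper_width: 0.635
grip_force: 20.0
```

```bash
python3 -c "
from h import *
tool()"
```

```text
t 11.05 tcp [ 0.5858 -0.0425 -0.0127] closing yaw -0.401 tilt -1.0 w 0.635 gf 20.0 F [ 0.1 -0.1 -1.3] q6 0.27
```

>>> {"api": "carry_out", "payload": {
  "series": [
    [[0, 0, -0.001, 0], [0, 0, -0.001, 0], [0, 0, 0, 0]]
  ]
}}

```text
clock: 11.42
tool_pos: [0.5858, -0.0425, -0.0141]
tcp_rot: [2.619, 1.734, 0.001]
force: [-3.1, 0.0, 7.8]
gripper_width: 0.638
grip_force: 24.4
```

>>> {"api": "carry_out", "payload": {
  "series": [
    [[0, 0, 0, 0], [0, 0, 0.001, 0], [0, 0, 0, 0], [0, 0, 0, 0], [0, 0, 0.01, 0], [0, 0, 0.04, 0], [0, 0, 0.04, 0], [0, 0, 0.03, 0]]
  ],
  "grip": -1
}}

```text
clock: 12.42
tool_pos: [0.586, -0.0425, 0.1085]
tcp_rot: [2.618, 1.734, 0.002]
force: [-0.8, 0.5, 0.5]
gripper_width: 1.0
grip_force: 0.0
```

>>> {"api": "carry_out", "payload": {
  "series": [
    [[-0.025, -0.031, 0, 0], [-0.025, -0.031, 0, 0], [-0.025, -0.031, 0, 0], [-0.025, -0.031, 0, 0], [-0.025, -0.031, 0, 0], [-0.025, -0.031, 0, 0], [-0.025, -0.031, 0, 0], [-0.023, -0.029, 0, 0], [0, 0, 0, 0]]
  ]
}}

```text
clock: 13.55
tool_pos: [0.3866, -0.2899, 0.1067]
tcp_rot: [2.621, 1.73, 0.0]
force: [-0.5, 0.4, 0.4]
gripper_width: 1.0
grip_force: 0.0
```

```bash
python3 - <<'E'
from h import *
tool()
for n in("scene","side"):
    c=cap(n);P=cloud(c);z=P[...,2]
    k=(z>.033)&(z<.05)&(np.hypot(P[...,0]-.585,P[...,1]+.044)<.08)
    v,u=np.nonzero(k);W=ray(c,np.stack([u,v],-1),np.median(z[k]))[:,:2]*1000
    print(n,k.sum(),"h",np.median(z[k]).round(4),cv2.minAreaRect(W.astype(np.float32)))
    k=(z>.046)&(z<.065)&(np.hypot(P[...,0]-.388,P[...,1]+.289)<.03)
    v,u=np.nonzero(k)
    if len(u)>5:W=ray(c,np.stack([u,v],-1),np.percentile(z[k],80))[:,:2]*1000; print(" weight",k.sum(),cv2.minAreaRect(W.astype(np.float32)))
    if n=="scene":cv2.imwrite("pics/sc5.png",cv2.resize(c["pixels"][130:290,60:380],(800,400),interpolation=cv2.INTER_CUBIC))
E
```

```text
t 13.55 tcp [ 0.3866 -0.2899  0.1067] closing yaw -0.404 tilt -1.0 w 1.0 gf 0.0 F [-0.5  0.4  0.4] q6 -0.32
scene 1009 h 0.0402 ((590.1670532226562, -44.7037239074707), (89.53688049316406, 66.92317962646484), 66.92939758300781)
 weight 99 ((393.31298828125, -287.8049011230469), (30.98126983642578, 23.126018524169922), 1.3841276168823242)
side 912 h 0.0405 ((583.2666015625, -45.268028259277344), (94.91304779052734, 58.97024154663086), 67.03886413574219)
 weight 160 ((385.5538024902344, -289.0652160644531), (22.46804428100586, 22.603824615478516), 70.07683563232422)
```

View pics/sc5.png

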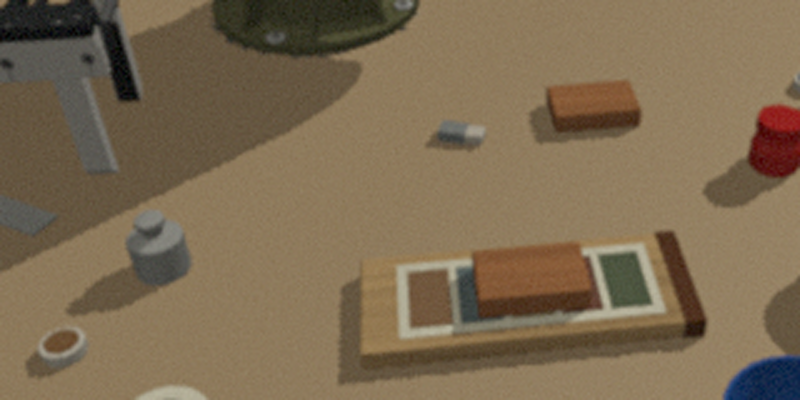

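The block sits flat in the board's middle (crop (530,280)); the weight is at crop (158,250), under the gripper. I'm descending on the weight.

>>> {"api": "carry_out", "payload": {
  "series": [
    [[0.001, 0.001, -0.04, 0], [0, 0, -0.04, 0], [0, 0, -0.03, 0], [0, 0, -0.015, 0], [0, 0, -0.008, 0], [0, 0, 0, 0]]
  ]
}}

```text
clock: 14.4
tool_pos: [0.389, -0.2875, -0.0266]
tcp_rot: [2.619, 1.735, 0.0]
force: [0.1, -0.7, 0.6]
gripper_width: 1.001
grip_force: 0.0
```

>>> {"api": "carry_out", "payload": {
  "series": [
    [[0, 0, 0, 0], [0, 0, 0, 0], [0, 0, 0, 0], [0, 0, 0, 0], [0, 0, 0, 0], [0, 0, 0, 0], [0, 0, 0, 0]]
  ],
  "grip": 1,
  "squeeze": 40
}}

```text
clock: 15.28
tool_pos: [0.3884, -0.2873, -0.027]
tcp_rot: [-2.619, -1.734, 0.0]
force: [-3.2, 1.9, 3.4]
gripper_width: 0.474
grip_force: 40.0
```

>>> {"api": "carry_out", "payload": {
  "series": [
    [[0, 0, 0.005, 0], [0, 0, 0.025, 0], [0, 0, 0.035, 0], [0, 0, 0.035, 0], [0, 0, 0.02, 0], [0.02, 0.025, 0, 0], [0.025, 0.03, 0, 0], [0.025, 0.03, 0, 0], [0.025, 0.03, 0, 0], [0.025, 0.03, 0, 0]]
  ]
}}

```text
clock: 16.52
tool_pos: [0.5092, -0.1413, 0.0929]
tcp_rot: [-2.619, -1.734, 0.0]
force: [1.4, -0.6, -5.0]
gripper_width: 0.475
grip_force: 40.0
```

>>> {"api": "carry_out", "payload": {
  "series": [
    [[0.025, 0.03, 0, 0], [0.025, 0.03, 0, 0], [0.02, 0.027, 0, 0], [0.008, 0.011, 0, 0], [0, 0, -0.03, 0], [0, 0, -0.02, 0], [0, 0, 0, 0]]
  ]
}}

```text
clock: 17.4
tool_pos: [0.5854, -0.0448, 0.0416]
tcp_rot: [-2.618, -1.733, 0.004]
force: [0.3, 0.3, -4.2]
gripper_width: 0.474
grip_force: 40.0
```

```bash
python3 - <<'E'
from h import *
tool()
for n in("scene","side"):
    c=cap(n);save(c,n+"6.png");P=cloud(c);z=P[...,2];g=c["pixels"].astype(int)
    k=(z>.055)&(z<.135)&(np.hypot(P[...,0]-.585,P[...,1]+.044)<.05)&((g.max(-1)-g.min(-1))<25)
    h,e=np.histogram(z[k]*1000,np.arange(50,140,4));print(n,h)
c=cv2.imread("pics/scene6.png");d=cv2.imread("pics/side6.png")
cv2.imwrite("pics/w6.png",np.hstack([cv2.resize(c[160:290,200:370],(400,306)),cv2.resize(d[150:300,220:416],(400,306))]))
E
```

```text
t 17.4 tcp [ 0.5854 -0.0448  0.0416] closing yaw -0.401 tilt -1.0 w 0.474 gf 40.0 F [ 0.3  0.3 -4.2] q6 0.26
scene [ 0  0  0  0  0 13 21 21 29 36 37 37 37 70 51 18 18 20 20 16 18  3]
side [  0   0   0   0   0   0   6  31  29  43  41  35  46  58 162  43  13  26
  50  65  10  10]
```

View pics/w6.png

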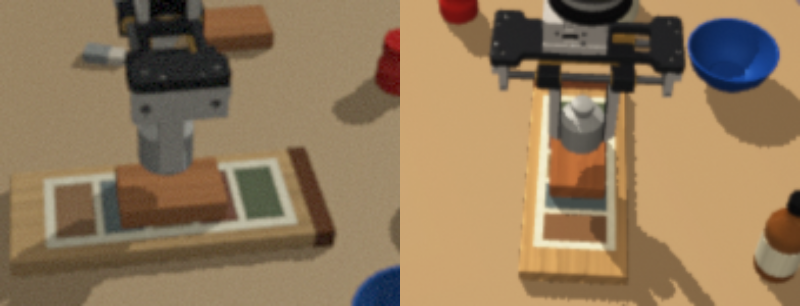

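The weight hangs above the block (left half at (165,150), right half at (582,125)). I'll check its knob's position against the block before lowering.

```bash
python3 - <<'E'
from h import *
c=cap("side");P=cloud(c);z=P[...,2]
k=np.zeros(z.shape,bool);k[150:260,270:350]=1
k&=(z>.116)&(z<.132)&(np.hypot(P[...,0]-.584,P[...,1]+.045)<.02)
v,u=np.nonzero(k);W=ray(c,np.stack([u,v],-1),np.median(z[k]))[:,:2]*1000
print(k.sum(),np.median(z[k]),W.mean(0),cv2.minAreaRect(W.astype(np.float32)))
E
```

```text
96 0.12669186924018389 [583.95066043 -48.6712117 ] ((584.434326171875, -49.097259521484375), (24.618379592895508, 22.649240493774414), 70.1332778930664)
```

>>> {"api": "carry_out", "payload": {
  "series": [
    [[0, 0.0025, -0.01, 0], [0, 0, -0.01, 0], [0, 0, -0.005, 0], [0, 0, -0.002, 0], [0, 0, 0, 0]]
  ]
}}

```text
clock: 18.18
tool_pos: [0.5867, -0.042, 0.016]
tcp_rot: [-2.619, -1.734, -0.0]
force: [1.1, -0.1, -5.4]
gripper_width: 0.473
grip_force: 40.0
```

>>> {"api": "carry_out", "payload": {
  "series": [
    [[0, 0, -0.001, 0], [0, 0, 0, 0]]
  ]
}}

```text
clock: 18.42
tool_pos: [0.5867, -0.042, 0.0152]
tcp_rot: [2.619, 1.734, 0.0]
force: [-1.1, -0.3, -4.6]
gripper_width: 0.477
grip_force: 40.0
```

>>> {"api": "carry_out", "payload": {
  "series": [
    [[0, 0, -0.001, 0], [0, 0, -0.001, 0], [0, 0, 0, 0]]
  ]
}}

```text
clock: 18.8
tool_pos: [0.5867, -0.042, 0.0131]
tcp_rot: [2.619, 1.735, 0.0]
force: [-0.3, 0.1, -3.7]
gripper_width: 0.477
grip_force: 40.0
```

>>> {"api": "carry_out", "payload": {
  "series": [
    [[0, 0, -0.0007, 0], [0, 0, 0, 0], [0, 0, 0, 0]]
  ]
}}

```text
clock: 19.18
tool_pos: [0.5867, -0.042, 0.013]
tcp_rot: [2.619, 1.734, 0.0]
force: [-4.0, 0.1, 5.4]
gripper_width: 0.471
grip_force: 40.0
```

>>> {"api": "carry_out", "payload": {
  "series": [
    [[0, 0, 0, 0], [0, 0, 0, 0], [0, 0, 0, 0], [0, 0, 0.005, 0], [0, 0, 0.03, 0], [0, 0, 0.04, 0], [0, 0, 0.02, 0], [0, -0.03, 0, 0], [0, -0.04, 0, 0], [-0.004, -0.04, 0, 0]]
  ],
  "grip": -1
}}

```text
clock: 20.42
tool_pos: [0.5827, -0.153, 0.1078]
tcp_rot: [2.619, 1.735, 0.001]
force: [0.0, 0.1, 1.1]
gripper_width: 0.997
grip_force: 0.0
```

>>> {"api": "carry_out", "payload": {
  "series": [
    [[-0.004, -0.05, 0, 0], [0, -0.05, 0, 0], [0, -0.05, 0, 0], [0, -0.03, 0, 0], [0, 0, 0, 0]]
  ]
}}

```text
clock: 21.05
tool_pos: [0.5781, -0.3337, 0.1072]
tcp_rot: [-2.621, -1.731, 0.0]
force: [0.1, 0.0, -0.5]
gripper_width: 0.999
grip_force: 0.0
```

```bash
python3 - <<'E'
from h import *
tool()
for n in("scene","side"):
    c=cap(n);P=cloud(c);z=P[...,2];print(n)
    for nm,lo,hi,x,y,r in(("block",.034,.046,.585,-.044,.06),("knob",.088,.105,.586,-.044,.025),("wtop",.068,.082,.586,-.044,.03),("roll",.022,.04,.579,-.332,.045)):
        k=(z>lo)&(z<hi)&(np.hypot(P[...,0]-x,P[...,1]-y)<r)
        v,u=np.nonzero(k)
        if len(u)<5: print(nm,len(u));continue
        h=np.percentile(z[k],70);W=ray(c,np.stack([u,v],-1),h)[:,:2]*1000;b=cv2.minAreaRect(W.astype(np.float32));print(nm,k.sum(),h.round(4),np.round(b[0],1),np.round(b[1],1),round(b[2],1))
    save(c,n+"7.png")
E
```

```text
t 21.05 tcp [ 0.5781 -0.3337  0.1072] closing yaw -0.403 tilt -1.0 w 0.999 gf 0.0 F [ 0.1  0.  -0.5] q6 -0.17
scene
block 680 0.0408 [590.3 -44.9] [89.4 66. ] 66.9
knob 103 0.0964 [590.9 -45.6] [21.  26.8] 59.1
wtop 274 0.0778 [593.3 -47.1] [44.5 47. ] 59.1
roll 732 0.0307 [ 582.9 -331.9] [62.1 69.2] 77.2
side
block 257 0.041 [573.7 -67.5] [43.3 57.7] 69.5
knob 0
wtop 0
roll 717 0.0313 [ 576.7 -333.3] [64.3 63.5] 70.1
```

View pics/scene7.png

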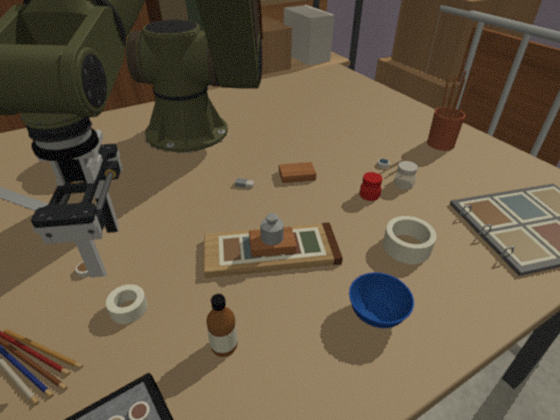

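Scene view: the weight stands centred on the block at (271,228), with knob and block centres agreeing within 1 mm. The roll at (126,304) is next.

>>> {"api": "carry_out", "payload": {
  "series": [
    [[0.001, 0.001, -0.04, 0], [0, 0, -0.04, 0], [0, 0, -0.03, 0], [0, 0, -0.015, 0], [0, 0, -0.008, 0], [0, 0, 0, 0]]
  ]
}}

```text
clock: 21.9
tool_pos: [0.58, -0.3308, -0.0251]
tcp_rot: [2.619, 1.735, 0.0]
force: [0.7, -0.4, -0.1]
gripper_width: 0.998
grip_force: 0.0
```

>>> {"api": "carry_out", "payload": {
  "series": [
    [[0, 0, 0, 0], [0, 0, 0, 0], [0, 0, 0, 0], [0, 0, 0, 0], [0, 0, 0, 0], [0, 0, 0, 0]]
  ],
  "grip": 1,
  "squeeze": 12
}}

```text
clock: 22.65
tool_pos: [0.5798, -0.3311, -0.0253]
tcp_rot: [2.619, 1.734, 0.0]
force: [-1.5, 0.5, 3.7]
gripper_width: 0.691
grip_force: 12.0
```

>>> {"api": "carry_out", "payload": {
  "series": [
    [[0, 0, 0.01, 0], [0, 0, 0.04, 0], [0, 0, 0.05, 0], [0, 0, 0.04, 0], [0.01, 0.03, 0.01, 0], [0.01, 0.045, 0, 0], [0.01, 0.045, 0, 0], [0.005, 0.045, 0, 0], [0.005, 0.045, 0, 0], [0.001, 0.045, 0, 0]]
  ]
}}

```text
clock: 23.9
tool_pos: [0.6206, -0.0744, 0.1247]
tcp_rot: [2.619, 1.735, 0.0]
force: [0.5, -1.1, -0.5]
gripper_width: 0.69
grip_force: 12.0
```

>>> {"api": "carry_out", "payload": {
  "series": [
    [[0, 0.045, 0, 0], [0, 0.04, 0, 0], [0, 0.031, 0, 0], [0, 0, -0.03, 0], [0, 0, -0.04, 0], [0, 0, -0.02, 0], [0, 0, 0, 0]]
  ]
}}

```text
clock: 24.78
tool_pos: [0.6202, 0.04, 0.0337]
tcp_rot: [-2.619, -1.734, 0.002]
force: [0.3, -0.6, 0.0]
gripper_width: 0.691
grip_force: 12.0
```

```bash
python3 - <<'E'
from h import *
tool()
for n in("scene","side"):
    c=cap(n);P=cloud(c);z=P[...,2];print(n);g=c["pixels"].astype(int)
    k=(z>.06)&(z<.10)&(np.hypot(P[...,0]-.62,P[...,1]-.039)<.045)
    print(np.histogram(z[k]*1000,np.arange(60,102,4))[0])
    k&=(z>.083-.01)&(z<.09)&(g.min(-1)>95)
    v,u=np.nonzero(k)
    if len(u)>5:
        h=np.median(z[k]);W=ray(c,np.stack([u,v],-1),h)[:,:2]*1000;b=cv2.minAreaRect(W.astype(np.float32));print(k.sum(),h.round(4),np.round(b[0],1),np.round(b[1],1))
    save(c,n+"8.png")
c=cv2.imread("pics/scene8.png");d=cv2.imread("pics/side8.png")
cv2.imwrite("pics/w8.png",np.hstack([cv2.resize(c[150:280,200:370],(400,306)),cv2.resize(d[150:300,220:416],(400,306))]))
E
```

```text
t 24.77 tcp [0.6202 0.04   0.0337] closing yaw -0.401 tilt -1.0 w 0.691 gf 12.0 F [ 0.3 -0.6  0. ] q6 0.41
scene
[ 36  40  52  51  64  57  73 184  15  16]
242 0.0881 [629.   29.6] [64.7 70.8]
side
[ 15  56  52  57  68  68  68 286  61  15]
231 0.0853 [617.3  34. ] [71.3 73.5]
```

View pics/w8.png

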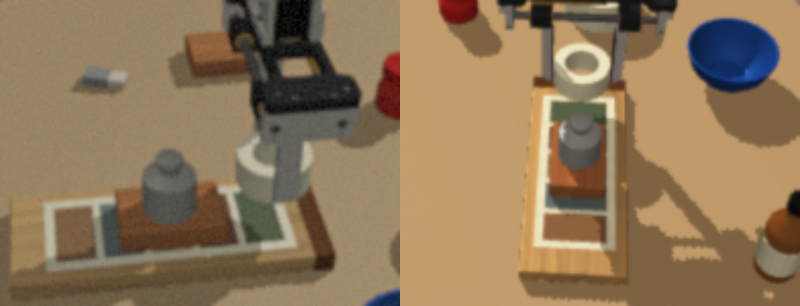

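The roll hangs over the board's dark-strip side, on the middle line (left half (272,170), right half (582,68)). I'm lowering it.

>>> {"api": "carry_out", "payload": {
  "series": [
    [[0, 0, -0.015, 0], [0, 0, -0.015, 0], [0, 0, -0.007, 0], [0, 0, -0.002, 0], [0, 0, -0.001, 0], [0, 0, 0, 0]]
  ]
}}

```text
clock: 25.62
tool_pos: [0.6208, 0.04, -0.0054]
tcp_rot: [2.619, 1.734, 0.001]
force: [1.1, -0.3, -0.8]
gripper_width: 0.687
grip_force: 12.0
```

>>> {"api": "carry_out", "payload": {
  "series": [
    [[0, 0, -0.001, 0], [0, 0, 0, 0]]
  ]
}}

```text
clock: 25.88
tool_pos: [0.6206, 0.04, -0.0066]
tcp_rot: [2.619, 1.735, 0.0]
force: [-0.3, -0.1, -0.8]
gripper_width: 0.693
grip_force: 12.0
```

>>> {"api": "carry_out", "payload": {
  "series": [
    [[0, 0, -0.0007, 0], [0, 0, 0, 0], [0, 0, 0, 0]]
  ]
}}

```text
clock: 26.25
tool_pos: [0.6207, 0.04, -0.0073]
tcp_rot: [2.619, 1.735, 0.0]
force: [0.2, 0.3, -0.6]
gripper_width: 0.688
grip_force: 12.0
```

>>> {"api": "carry_out", "payload": {
  "series": [
    [[0, 0, -0.0005, 0], [0, 0, 0, 0], [0, 0, 0, 0], [0, 0, 0, 0], [0, 0, 0.005, 0], [0, 0, 0.03, 0], [0, 0, 0.04, 0], [0, 0, 0.04, 0], [-0.008, 0.03, 0, 0], [-0.01, 0.04, 0, 0]]
  ],
  "grip": -1
}}

```text
clock: 27.5
tool_pos: [0.6027, 0.1103, 0.1081]
tcp_rot: [2.62, 1.732, 0.002]
force: [0.2, -0.5, -0.1]
gripper_width: 0.999
grip_force: 0.0
```

>>> {"api": "carry_out", "payload": {
  "series": [
    [[-0.01, 0.045, 0, 0], [-0.01, 0.045, 0, 0], [-0.01, 0.045, 0, 0], [-0.01, 0.045, 0, 0], [-0.01, 0.045, 0, 0], [-0.004, 0.036, 0, 0], [0, 0, 0, 0]]
  ]
}}

```text
clock: 28.38
tool_pos: [0.5478, 0.3731, 0.1072]
tcp_rot: [-2.617, -1.738, -0.0]
force: [0.1, 0.1, 0.0]
gripper_width: 0.996
grip_force: 0.0
```

```bash
python3 - <<'E'
from h import *
tool()
for n in("scene","side"):
    c=cap(n);P=cloud(c);z=P[...,2];print(n)
    for nm,lo,hi,x,y,r in(("roll",.04,.055,.62,.039,.045),("jar",.045,.065,.548,.371,.035)):
        k=(z>lo)&(z<hi)&(np.hypot(P[...,0]-x,P[...,1]-y)<r)
        v,u=np.nonzero(k)
        if len(u)<5: print(nm,len(u));continue
        h=np.percentile(z[k],70);k&=z>h-.004;v,u=np.nonzero(k);W=ray(c,np.stack([u,v],-1),h)[:,:2]*1000;b=cv2.minAreaRect(W.astype(np.float32));print(nm,k.sum(),h.round(4),np.round(b[0],1),np.round(b[1],1))
    save(c,n+"9.png")
c=cv2.imread("pics/scene9.png");d=cv2.imread("pics/side9.png")
cv2.imwrite("pics/w9.png",np.hstack([cv2.resize(c[120:290,200:425],(400,302)),cv2.resize(d[80:300,180:416],(400,302))]))
E
```

```text
t 28.38 tcp [0.5478 0.3731 0.1072] closing yaw -0.398 tilt -1.0 w 0.996 gf 0.0 F [0.1 0.1 0. ] q6 0.94
scene
roll 385 0.0483 [623.   36.8] [61.5 63.4]
jar 168 0.0556 [548.5 367.2] [43.5 51.6]
side
roll 304 0.049 [619.4  37.3] [63.6 60.7]
jar 150 0.0556 [544.7 368.4] [46.7 47.2]
```

View pics/w9.png

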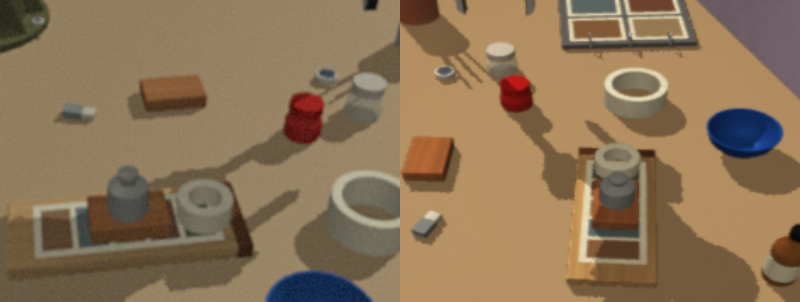

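The roll lies flat between block and dark strip (left half (205,205)); the white-lidded jar is at (366,95), with the fingers above it. I'm descending on the jar.

>>> {"api": "carry_out", "payload": {
  "series": [
    [[-0.001, -0.003, -0.04, 0], [0, 0, -0.04, 0], [0, 0, -0.03, 0], [0, 0, -0.015, 0], [0, 0, -0.008, 0], [0, 0, 0, 0]]
  ]
}}

```text
clock: 29.22
tool_pos: [0.548, 0.3679, -0.0253]
tcp_rot: [2.62, 1.734, 0.001]
force: [0.5, -0.0, -0.1]
gripper_width: 1.002
grip_force: 0.0
```

>>> {"api": "carry_out", "payload": {
  "series": [
    [[0, 0, 0, 0], [0, 0, 0, 0], [0, 0, 0, 0], [0, 0, 0, 0], [0, 0, 0, 0], [0, 0, 0, 0], [0, 0, 0, 0]]
  ],
  "grip": 1,
  "squeeze": 20
}}

```text
clock: 30.1
tool_pos: [0.5476, 0.3681, -0.0258]
tcp_rot: [-2.619, -1.734, 0.0]
force: [-1.8, 0.2, 1.9]
gripper_width: 0.547
grip_force: 20.0
```

>>> {"api": "carry_out", "payload": {
  "series": [
    [[0, 0, 0.01, 0], [0, 0, 0.04, 0], [0, 0, 0.05, 0], [0, 0, 0.04, 0], [0, -0.03, 0, 0], [0, -0.045, 0, 0], [0, -0.045, 0, 0], [0, -0.045, 0, 0], [0, -0.045, 0, 0], [0, -0.045, 0, 0]]
  ]
}}

```text
clock: 31.35
tool_pos: [0.5475, 0.1115, 0.1147]
tcp_rot: [2.619, 1.734, 0.001]
force: [-0.4, 0.9, -1.5]
gripper_width: 0.547
grip_force: 20.0
```

>>> {"api": "carry_out", "payload": {
  "series": [
    [[0.003, -0.045, 0, 0], [0, -0.045, 0, 0], [0, -0.045, 0, 0], [0, -0.045, 0, 0], [0, -0.035, 0, 0], [0, -0.025, 0, 0], [0, 0, -0.03, 0], [0, 0, -0.03, 0], [0, 0, -0.02, 0], [0, 0, 0, 0]]
  ]
}}

```text
clock: 32.6
tool_pos: [0.5499, -0.1269, 0.0334]
tcp_rot: [-2.618, -1.734, 0.002]
force: [-1.1, 0.1, -2.3]
gripper_width: 0.546
grip_force: 20.0
```

```bash
python3 - <<'E'
from h import *
tool()
c=cap("scene")["pixels"];d=cap("side")["pixels"]
cv2.imwrite("pics/w10.png",np.hstack([cv2.resize(c[150:280,180:350],(400,306)),cv2.resize(d[170:320,220:416],(400,306))]))
E
```

```text
t 32.6 tcp [ 0.5499 -0.1269  0.0334] closing yaw -0.401 tilt -1.0 w 0.546 gf 20.0 F [-1.1  0.1 -2.3] q6 0.11
```

View pics/w10.png

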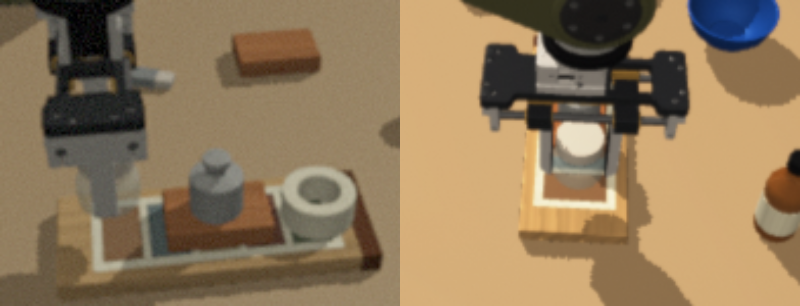

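The jar hangs over the plain-end picture on the middle line (left half (105,185), right half (580,135)), clear of the block. I'm lowering it.

>>> {"api": "carry_out", "payload": {
  "series": [
    [[0.001, 0, -0.015, 0], [0, 0, -0.015, 0], [0, 0, -0.007, 0], [0, 0, -0.002, 0], [0, 0, -0.001, 0], [0, 0, 0, 0]]
  ]
}}

```text
clock: 33.45
tool_pos: [0.5518, -0.127, -0.0056]
tcp_rot: [2.619, 1.734, 0.0]
force: [-0.8, -0.2, -2.1]
gripper_width: 0.546
grip_force: 20.0
```

>>> {"api": "carry_out", "payload": {
  "series": [
    [[0, 0, -0.001, 0], [0, 0, 0, 0], [0, 0, 0, 0]]
  ]
}}

```text
clock: 33.83
tool_pos: [0.5517, -0.127, -0.0068]
tcp_rot: [2.619, 1.734, 0.0]
force: [0.4, 0.3, -1.5]
gripper_width: 0.549
grip_force: 20.0
```

>>> {"api": "carry_out", "payload": {
  "series": [
    [[0, 0, -0.001, 0], [0, 0, 0, 0], [0, 0, 0, 0]]
  ]
}}

```text
clock: 34.2
tool_pos: [0.5517, -0.127, -0.0078]
tcp_rot: [2.619, 1.734, 0.0]
force: [-0.6, 0.4, -0.1]
gripper_width: 0.549
grip_force: 20.0
```

Contact is beginning; I'll release, rise and back off toward the base.

>>> {"api": "carry_out", "payload": {
  "series": [
    [[0, 0, 0, 0], [0, 0, 0, 0], [0, 0, 0, 0], [0, 0, 0, 0], [0, 0, 0.005, 0], [0, 0, 0.03, 0], [0, 0, 0.05, 0], [0, 0, 0.05, 0], [-0.02, -0.04, 0.02, 0], [-0.04, -0.04, 0, 0]]
  ],
  "grip": -1
}}

```text
clock: 35.45
tool_pos: [0.4921, -0.208, 0.1492]
tcp_rot: [2.615, 1.735, 0.003]
force: [-0.9, -0.2, 0.7]
gripper_width: 0.999
grip_force: 0.0
```

>>> {"api": "carry_out", "payload": {
  "series": [
    [[-0.05, -0.03, 0, 0], [-0.05, -0.03, 0, 0], [-0.03, -0.03, 0, 0], [0, 0, 0, 0], [0, 0, 0, 0]]
  ]
}}

```text
clock: 36.08
tool_pos: [0.362, -0.2968, 0.1474]
tcp_rot: [2.619, 1.734, 0.0]
force: [0.6, 0.5, 0.7]
gripper_width: 1.0
grip_force: 0.0
```

```bash
python3 - <<'E'
from h import *
import pickle
tool()
for n in("scene","side"):
    c=cap(n);P=cloud(c);z=P[...,2];print(n);o=pickle.load(open(n+"0.pkl","rb"))
    B=np.array([586.4,-44.1] if n=="scene" else [583.4,-44.3]);e=np.array([np.cos(1.17),np.sin(1.17)]);f=np.array([-e[1],e[0]])
    for nm,lo,hi,x,y,r in(("block",.036,.045,.585,-.044,.06),("knob",.089,.105,.586,-.044,.025),("roll",.043,.055,.62,.039,.045),("jar",.068,.08,.551,-.127,.035),("big",.04,.05,.719,.205,.06),("bottle",.114,.125,.733,-.221,.03)):
        k=(z>lo)&(z<hi)&(np.hypot(P[...,0]-x,P[...,1]-y)<r)
        v,u=np.nonzero(k)
        if len(u)<5: print(nm,len(u));continue
        h=np.median(z[k]);W=ray(c,np.stack([u,v],-1),h)[:,:2]*1000;b=cv2.minAreaRect(W.astype(np.float32));d=np.array(b[0])-B
        print(nm,k.sum(),"h",h.round(4),"world",np.round(b[0],1),"board",(d@e).round(1),(d@f).round(1),"size",np.round(b[1],1))
    save(c,n+"11.png")
c=cv2.imread("pics/scene11.png");d=cv2.imread("pics/side11.png")
cv2.imwrite("pics/w11.png",np.hstack([cv2.resize(c[150:350,180:440],(400,308)),cv2.resize(d[110:310,220:480],(400,308))]))
E
```

```text
t 36.08 tcp [ 0.362  -0.2968  0.1474] closing yaw -0.401 tilt -1.0 w 1.0 gf 0.0 F [0.6 0.5 0.7] q6 -0.36
scene
block 638 h 0.0401 world [590.9 -38. ] board 7.4 -1.8 size [102.4  63.4]
knob 103 h 0.0954 world [589.9 -45. ] board 0.5 -3.6 size [21.1 26.8]
roll 404 h 0.048 world [623.8  36.4] board 88.7 -3.1 size [60.8 67.2]
jar 346 h 0.0732 world [ 555.3 -125.7] board -87.3 -3.2 size [46.3 48.9]
big 666 h 0.0449 world [721.  203.8] board 280.8 -27.2 size [ 97.3 105.5]
bottle 166 h 0.1199 world [ 734.8 -221.1] board -105.1 -205.7 size [20. 24.]
side
block 445 h 0.0408 world [586.9 -36.6] board 8.4 -0.2 size [107.4  59. ]
knob 92 h 0.0959 world [584.1 -45.2] board -0.6 -1.0 size [27.8 21.1]
roll 324 h 0.0483 world [619.2  36.6] board 88.4 -1.4 size [66.5 60.8]
jar 368 h 0.0737 world [ 550.5 -126.3] board -88.4 -1.7 size [46.3 44.7]
big 383 h 0.0449 world [718.3 204.7] board 281.9 -27.0 size [96.9 96.3]
bottle 104 h 0.1207 world [ 730.  -220.9] board -105.4 -203.9 size [24.6 20.2]
```

View pics/w11.png

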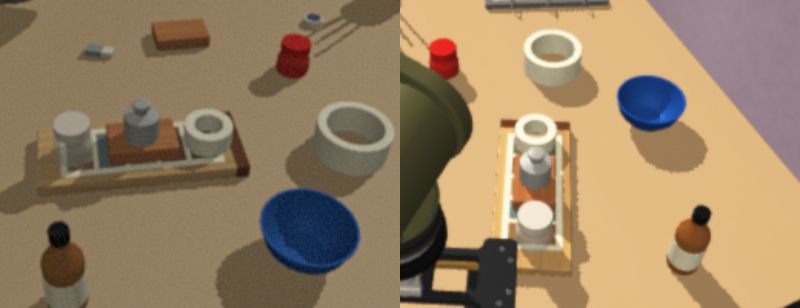

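Everything is in place: jar (72,135), block and weight (142,130) and roll (208,130) on the middle line, bystanders unmoved, fingers clear. The block's apparent 8 mm offset comes from roll and jar wall pixels in its mask (it reads over 100 mm long); its earlier unobstructed measurement was centred. I'm handing in.

```bash
python3 -c "
from cell import *
print(job_done())"
```

```text
the job is handed in; nothing more can be done
None
```

The job is handed in, with no verdict returned: on last measurement the block was within a few mm of the board's middle with the weight centred on it, the roll and jar stood about 88 mm either side on the middle line, and the big roll and bottle had not moved.

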